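Clamp a coal sample under the specimen gauge

TASK

Slide the green tray with the lump of coal all the way in under the specimen gauge, against its back stop. Then turn the inner knob clockwise until the rubber foot presses on the coal with about 12 newtons, and leave it clamped like that; the coal crumbles above 20 newtons. The wide outer ring under the knob holds the zero setting, so do not let it turn, and leave everything else on the bench alone.

Things in the scene. Friction and masses are not known exactly. Their poses are not given: they have to be found in the camera images.
- gauge: Grey C-frame specimen gauge fixed to the bench. Origin on the bench, on the vertical axis shared by foot, ring and knob; x axis level, the way the tray slides in; z up. Base plate 10 mm thick, 130 mm wide (y), x -200 to 100 mm; two rails 84 mm apart inside, tops at z 22 mm, x -120 to 50; stop face at x 50; column x 62 to 98; head x -37 to 98, y -35 to 35, z 98 to 130 mm.
- home (a point): Point fixed on the gauge on the common axis, 18 mm above the bench: the tray origin lies straight below it (within 5 mm) when the tray is fully home against the back stop.
- tray: Loose green plastic tray, about 250 g, on the gauge's base plate between the rails (2 mm play each side), drawn out 45 to 70 mm at the start. Origin at its underside below the middle of the rock place; x axis as the gauge's. Plate 80 mm wide, 8 mm thick, x -125 to 50 mm; rim round the rock place 10 mm high above the plate, x -50 to 50 mm; upright grip tab at x = -105 mm.
- tray_tab (a point): Centre of the top edge of the tray's grip tab: tab 14 mm thick along the tray's x, 34 mm wide along y, standing 45 mm above the tray plate (this point is 53 mm above the tray's underside). Can be pinched from above or pushed.
- coal: Loose lump of black coal, about 50 x 45 x 40 mm, about 0.15 kg, lying in the tray turned any way; origin in its flat base. Its top is broken in uneven steps 31 to 40 mm above the base, so the height under the foot must be felt.
- spindle: Vertical steel spindle under the head, carrying a rubber foot (disc, 18 mm diameter, 8 mm thick) on a stem that is screwed out by an unknown 0 to 7 mm. Origin 77.5 mm above the bench at knob value 0, the foot's underside then 62.5 to 69.5 mm. It goes down 10 mm per rad of the inner knob. The rubber yields springily, 4 N per mm, at most 6 mm: once it touches, 0.1 rad of knob adds about 4 N.
- knob (a joint): Angle of the inner knob, rad, growing clockwise seen from above (foot goes down); starts at 0 to 0.2, ends at 3.0. At 0 its bar lies along the gauge's x axis. Friction up to 0.20 Nm either way (it stays where left). The foot adds 0.010 Nm per newton: 0.12 Nm at 12 N, felt as a rise over the torque in equal steps before contact. Start to 12 N takes 0.5 to 2.3 rad, mostly about 1.2.
- knob_grip (a point): Inner knob, on the axis at the height to grip, 169 mm above the bench. Knob: metal bar 36 mm long, 14 mm thick, its top 180 mm above the bench; its sides are free down to 151 mm, below that a collar of 26 mm diameter.
- ring_mark (a point): Black line on the rim of the outer ring, at radius 34 mm, on its top face 144 mm above the bench. Ring: knurled metal disc, 68 mm diameter, 14 mm high, directly below the inner knob, turns very easily (0.02 Nm). It may not turn more than about 6 degrees (this point not more than 3.5 mm).
- geode: Milky quartz geode half, 80 mm wide, 30 mm high; bystander, leave where it is (within 15 mm). Origin at its underside.
- funnel: Tin funnel standing on its mouth, 96 mm wide, 95 mm high; bystander, leave where it is (within 15 mm). Origin at its underside.
- boxes: Stack of three green specimen boxes, 114 x 84 mm, 90 mm high; bystander, leave where it is (within 15 mm). Origin at its underside.
- brush: Brush lying on the bench; bystander, leave where it is (within 15 mm). Origin at its underside.
- lens: Hand lens, 110 mm long, 13 mm high, beside the gauge; bystander, leave where it is (within 15 mm). Origin at its underside.
- sandstone: Piece of brown sandstone, 45 mm, beside the gauge; bystander, leave where it is (within 15 mm). Origin at its underside.
- jar: Closed jar, 56 mm wide, 90 mm high; bystander, leave where it is (within 15 mm). Origin at its underside.
Not all that is in view belongs to the job. What is shaped like the tray but orange or yellow is not meant.

How it is judged (in metres and radians):
On the way, in this order (a step that is already met when the one before it is completed fails the run):
1. the tray is fully home against the back stop (horizontal distance between tray and home below 0.005 m), for 0.2 s.
2. the foot presses on the coal with 7 to 17.5 N, the tray home (horizontal distance between tray and home below 0.005 m and contact force between spindle and coal between 7 and 17.5 N), for 0.3 s.
At the end, for the whole second after the job is handed in: The tray is home (its origin within 5 mm of the gauge axis), the foot stays pressed on the resting coal with 7 to 17.5 N, and the ring's mark is within 3.5 mm of where it was (all of step 2 and distance of ring_mark from where it was at the start of the episode below 0.0035 m and linear speed of coal below 0.02 m/s); the robot touches nothing.
It fails at once if the foot presses on the coal with more than 20 N (it crumbles) (contact force between spindle and coal above 20 N).
It fails at once if the outer ring is turned (mark moved more than 3.5 mm) (distance of ring_mark from where it was at the start of the episode above 0.0035 m).
It fails at once if a bystander is moved more than 15 mm (distance of any of geode, funnel, boxes, brush, lens, sandstone, jar from where it was at the start of the episode above 0.015 m).
It also fails if it takes over 72 s, if anything falls off the work surface, if the arm or the gripper's body presses on something with over 40 N, if the wrist force passes 120 N, or if a joint passes its speed limit or range.

ROBOT

A 6-joint arm with a two-finger parallel gripper is mounted at the origin on the work surface. World frame = base frame: x ahead of the robot, y to its left, z up, the work surface at z = 0. Lengths are in mm, angles in degrees, forces in N, time in s.
With the tool pointing down it reaches from about 325 to 775 mm from the base axis. Payload 5.5 kg.
Tool frame: the origin (TCP) lies between the finger pads; the fingertips stand 14 mm ahead of it and the grasp point (between the pads) lies 5 mm behind it; y points along the fingers, x is the direction in which the jaws open and shut, and the axes are right-handed (so a half turn about y gives the same grasp; the last joint's range is limited). The gripper opens to 88 mm and grips with 3 to 60 N. Pads are 20 mm wide; open, the fingers measure 115 mm over their backs; the gripper's body (75 mm by 178 mm) begins 61 mm behind the grasp point.
Start: joints at [70.376, 5.22, 70.514, -0, 104.267, -3.249], TCP at [169.159, 575.675, 236.631] pointing down, gripper open.
Joint ranges: [-164.24, 164.24], [-49.07, 125.15], [9.68, 141.18], [-86.29, 266.29], [3.28, 154.24], [-151.56, 151.56]. Speed limits (degrees/s): [147.25, 147.25, 172.46, 180, 180, 180].

INTERFACE

Orientations are given as [roll, pitch, yaw] about the fixed x, y, z axes, in that order (R = Rz(yaw) Ry(pitch) Rx(roll)).
In Python, from bench import robot, fingers, observe, camera gives the robot as it stands. Calls block until the motion is done:
- robot.move_to(position, orientation): joint-space move of the TCP to a pose.
- robot.move_straight(position, rot=None, max_speed=150, stop_force=None): straight line of the TCP; rot=None keeps the orientation; max_speed is the mean speed in mm/s. With stop_force (N) it stops when the force on the tool has changed by that much, and returns True; else False.
- robot.goto_joints(angles): joint-space move.
- fingers.gripper_to(opening): finger opening in mm; the grip force is fixed at half the most; returns when the fingers have stopped.
- robot.sleep(seconds).
- robot.solve_ik(position, orientation): joint angles nearest the present ones, or None.
- observe(): the state.
- camera(name): name is "scene" or "top" or "wrist"; returns a dict with "color" (384x512x3 uint8, blue, green, red), "depth" (384x512 float32, mm along the optical axis (not along the pixel's ray), 0 where there is no reading), "K" (3x3 intrinsics, pixels), "cam_to_world" (4x4, takes a point from camera to world coordinates). Camera axes: x right, y up, looking along -z (the intrinsics and any distortion apply to the point x, -y, -z); pixel columns grow to the right and rows downward; lengths in mm; the calibration is good to about 2 mm. A picture is of the moment at which its call begins.
A pose or a line that the arm cannot do raises robot.Unreachable and nothing moves.
- robot.close_job(): hands the job in, once; it reports no verdict.
The state is a dict: "t": time; "joint_pos": joint angles; "dq": joint speeds; "effort": joint torques, N m; "ee_pos": TCP position; "tcp_rot": TCP orientation; "force": force on the tool from outside, world axes, zero at the start; "ft_torque": the same for the moment, N m; "finger_gap": finger opening in mm.
Only numpy, scipy, OpenCV 4.12 (cv2) and the standard library are available. Lean on these libraries where they do the work, as an engineer would, in place of code of your own. Each camera call takes 0.05 s, during which the arm holds its last target.

## Working session

There is one attempt and no reset: what is moved stays moved. The work goes in short steps, each a Python script; the robot and the scene stay as the last script left them, time stands still between calls to the robot, and variables do not carry over. Pictures are saved under pics/ and viewed, and the job is handed in when it is done.

```bash
ls; mkdir -p pics; python3 - <<'E'
from bench import robot, fingers, observe, camera
import cv2,numpy as np
for n in ["scene","top","wrist"]:
    c=camera(n); cv2.imwrite(f"pics/{n}0.png",c["color"]); np.savez(f"{n}0.npz",**c)
    print(n,c["cam_to_world"].round(2).tolist(),c["K"].tolist(),[k for k in c])
print(observe())
E
```

```text
pics
scene [[0.18, -0.72, 0.67, 1372.18], [0.98, 0.13, -0.12, -152.98], [-0.0, 0.68, 0.73, 1066.27], [0.0, 0.0, 0.0, 1.0]] [[404.7897632897407, 0.0, 252.8755292598799], [0.0, 404.7897632897407, 185.27672475758], [0.0, 0.0, 1.0]] ['color', 'depth', 'K', 'cam_to_world']
top [[0.0, 0.98, -0.19, 295.91], [-1.0, 0.01, 0.02, 10.54], [0.02, 0.19, 0.98, 1191.28], [0.0, 0.0, 0.0, 1.0]] [[366.8820457197245, 0.0, 261.24169283783], [0.0, 366.8820457197245, 189.6510743199098], [0.0, 0.0, 1.0]] ['color', 'depth', 'K', 'cam_to_world']
wrist [[0.28, -0.93, -0.24, 103.49], [0.96, 0.27, 0.07, 595.59], [-0.0, -0.25, 0.97, 383.9], [0.0, 0.0, 0.0, 1.0]] [[333.56670059968377, 0.0, 258.9266699448706], [0.0, 333.56670059968377, 194.50787386238778], [0.0, 0.0, 1.0]] ['color', 'depth', 'K', 'cam_to_world']
{'t': 0.15, 'joint_pos': array([ 7.03764947e+01,  5.25401949e+00,  7.05666169e+01, -1.61094544e-03,
        1.04267327e+02, -3.24893564e+00]), 'dq': array([ 0.0232872 , -0.12319739, -0.25868997, -0.0230073 ,  0.00115608,
        0.00148536]), 'effort': array([ 1.43396705e-03, -4.47047067e+01, -4.06907380e+01,  6.98755402e-02,
        2.74920696e-02, -1.27569483e-04]), 'ee_pos': array([169.09176527, 575.46116785, 235.7522649 ]), 'tcp_rot': array([-8.99965741e+01,  8.79100776e-02,  7.36250372e+01]), 'force': array([ 0.06235434, -0.46927409, -0.02734728]), 'ft_torque': array([ 0.00207294,  0.01013187, -0.02157217]), 'finger_gap': 87.81434254604626}
```

View pics/scene0.png

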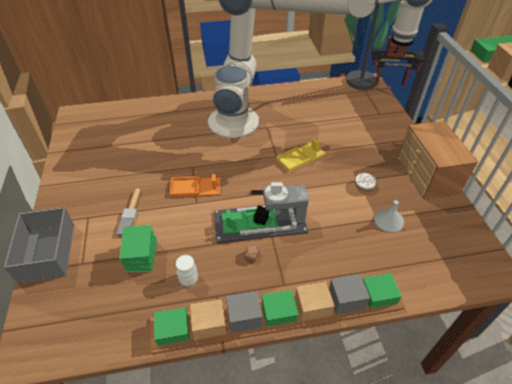

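View pics/top0.png

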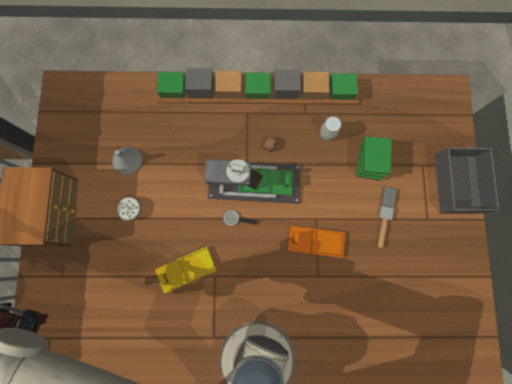

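View pics/wrist0.png

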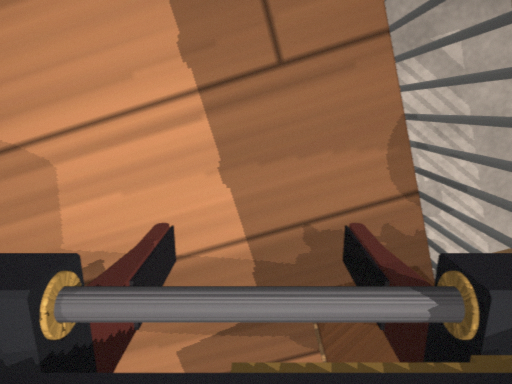

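The green tray is in the grey gauge: top (265,181), scene (238,222). The orange one (top 317,241) and the yellow one (top 185,270) are decoys. I'll confirm this in an enlarged crop.

```bash
cat > h.py <<'E'
import numpy as np,cv2
def world(c):
    d=c["depth"];K=c["K"];v,u=np.mgrid[:384,:512]
    x=(u-K[0,2])/K[0,0]*d; y=(v-K[1,2])/K[1,1]*d
    P=np.stack([x,-y,-d,np.ones_like(d)],-1)@np.asarray(c["cam_to_world"]).T
    return P[...,:3]
def proj(c,p):
    q=np.linalg.inv(c["cam_to_world"])@np.append(p,1); K=c["K"]
    return K[0,0]*q[0]/-q[2]+K[0,2], K[1,1]*-q[1]/-q[2]+K[1,2]
E
python3 - <<'E'
import numpy as np,cv2
from h import *
c=np.load("top0.npz"); W=world(c)
im=c["color"][140:225,190:320]; cv2.imwrite("pics/crop.png",cv2.resize(im,None,fx=6,fy=6,interpolation=cv2.INTER_CUBIC))
s=np.load("scene0.npz"); im=s["color"][170:260,195:325]; cv2.imwrite("pics/crop2.png",cv2.resize(im,None,fx=6,fy=6,interpolation=cv2.INTER_CUBIC))
for n,cc in (("t",c),("s",s)):
    W=world(cc); hsv=cv2.cvtColor(cc["color"],cv2.COLOR_BGR2HSV)
    sel=(W[...,2]>5)&(W[...,0]>400)&(W[...,0]<650)&(abs(W[...,1])<150)
    for lo in range(5,190,10):
        m=sel&(W[...,2]>lo)&(W[...,2]<=lo+10)
        if m.sum()>3: print(n,lo,m.sum(),np.percentile(W[m],[2,50,98],axis=0).round(0).tolist())
E
```

```text
t 5 1457 [[404.0, -140.0, 5.0], [502.0, -14.0, 10.0], [620.0, 143.0, 15.0]]
t 15 1011 [[499.0, -112.0, 15.0], [539.0, -43.0, 20.0], [603.0, 104.0, 24.0]]
t 25 202 [[507.0, -85.0, 25.0], [527.0, 9.0, 29.0], [598.0, 121.0, 34.0]]
t 35 31 [[522.0, -45.0, 35.0], [531.0, 25.0, 39.0], [578.0, 148.0, 45.0]]
t 45 101 [[530.0, -90.0, 46.0], [562.0, 6.0, 51.0], [582.0, 141.0, 55.0]]
t 55 101 [[528.0, -98.0, 55.0], [544.0, 9.0, 59.0], [566.0, 135.0, 65.0]]
t 65 25 [[530.0, -97.0, 66.0], [542.0, -89.0, 67.0], [565.0, 142.0, 72.0]]
t 95 6 [[521.0, 25.0, 102.0], [525.0, 63.0, 104.0], [536.0, 148.0, 104.0]]
t 105 26 [[520.0, 27.0, 106.0], [523.0, 87.0, 110.0], [532.0, 142.0, 114.0]]
t 115 30 [[520.0, 26.0, 116.0], [524.0, 88.0, 120.0], [541.0, 147.0, 125.0]]
t 125 542 [[522.0, 24.0, 126.0], [555.0, 115.0, 131.0], [592.0, 149.0, 134.0]]
t 135 193 [[523.0, 27.0, 135.0], [552.0, 59.0, 144.0], [589.0, 114.0, 145.0]]
t 145 167 [[527.0, 30.0, 145.0], [548.0, 62.0, 146.0], [586.0, 90.0, 153.0]]
t 155 13 [[547.0, 45.0, 157.0], [550.0, 61.0, 160.0], [553.0, 75.0, 164.0]]
t 165 9 [[548.0, 44.0, 169.0], [551.
[... 780 characters left out ...]
.0, 94.0]]
s 95 56 [[567.0, 23.0, 98.0], [592.0, 76.0, 102.0], [598.0, 146.0, 105.0]]
s 105 87 [[561.0, 22.0, 106.0], [593.0, 82.0, 110.0], [597.0, 147.0, 115.0]]
s 115 141 [[525.0, 22.0, 116.0], [591.0, 89.0, 122.0], [597.0, 148.0, 125.0]]
s 125 357 [[530.0, 24.0, 125.0], [571.0, 113.0, 128.0], [595.0, 149.0, 132.0]]
s 135 208 [[535.0, 27.0, 136.0], [570.0, 54.0, 141.0], [590.0, 91.0, 145.0]]
s 145 33 [[539.0, 34.0, 145.0], [565.0, 58.0, 149.0], [574.0, 83.0, 154.0]]
s 155 28 [[559.0, 41.0, 155.0], [564.0, 59.0, 159.0], [569.0, 74.0, 164.0]]
s 165 30 [[559.0, 41.0, 165.0], [563.0, 56.0, 170.0], [568.0, 74.0, 174.0]]
s 175 40 [[551.0, 42.0, 176.0], [559.0, 58.0, 177.0], [567.0, 75.0, 181.0]]
```

View pics/crop.png

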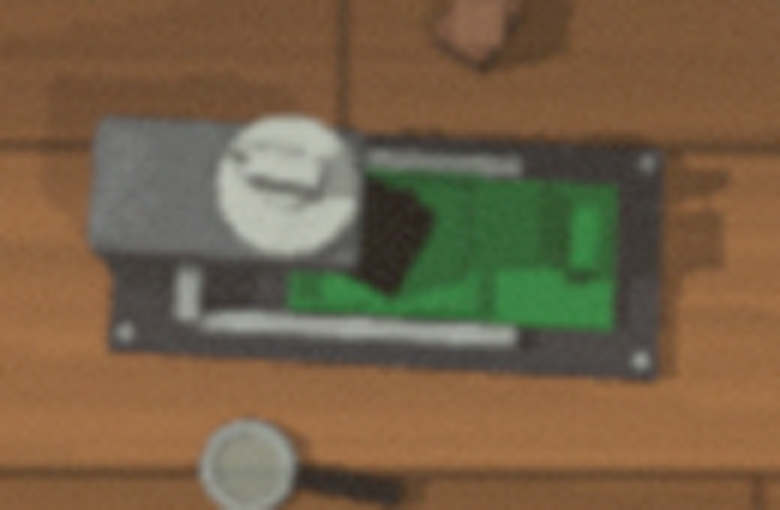

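View pics/crop2.png

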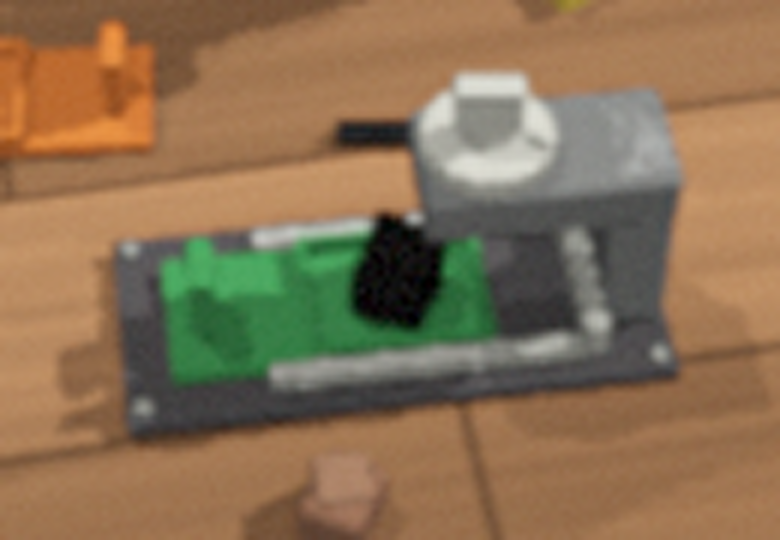

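```bash
python3 - <<'E'
import numpy as np,cv2
from h import *
for n in ("top0","scene0"):
    c=np.load(n+".npz"); W=world(c); C=c["color"].astype(int)
    sel=(W[...,0]>420)&(W[...,0]<640)&(W[...,1]>-160)&(W[...,1]<180)
    sat=C.max(-1)-C.min(-1)
    ms={"base":sel&(abs(W[...,2]-10)<4)&(sat<35)&(W[...,0]>470),
        "head":sel&(abs(W[...,2]-130)<4)&(sat<35),
        "ring":sel&(abs(W[...,2]-144)<3),
        "knob":sel&(W[...,2]>174),
        "green":sel&(C[...,1]>C[...,2]*1.5)&(W[...,2]<24)&(W[...,2]>10),
        "tab":sel&(C[...,1]>C[...,2]*1.5)&(W[...,2]>55)}
    for k,m in ms.items():
        if k!="base":
            pass
        m=m.astype(np.uint8); nl,l,st,_=cv2.connectedComponentsWithStats(m)
        if nl<2: continue
        m=l==1+st[1:,4].argmax()
        if k=="base": m=ms["base"]
        p=W[m]; r=cv2.minAreaRect(p[:,:2].astype(np.float32))
        print(n,k,len(p),np.round(r[0],1),np.round(r[1],1),round(r[2],1),"z",np.median(p[:,2]).round(1))
E
```

```text
top0 base 924 [554.6  10.4] [298.9 131. ] 87.3 z 10.8
top0 head 487 [559.3 115.1] [85.5 70.4] 87.3 z 130.8
top0 ring 265 [556.4  59.2] [67.4 67.2] 26.2 z 144.6
top0 knob 64 [556.   60.2] [35.4 14.3] 82.9 z 180.8
top0 green 707 [552.7 -27.3] [167.6  78.9] 86.7 z 19.0
top0 tab 53 [549.2 -92. ] [13.  33.3] 89.8 z 63.8
scene0 base 811 [557.4  10.5] [297.7 131. ] 86.8 z 8.3
scene0 head 326 [560.4  89.8] [132.9  69.3] 87.1 z 128.3
scene0 ring 135 [563.4  57.5] [65.8 57. ] 73.9 z 142.6
scene0 knob 43 [558.8  57.9] [33.4 13.4] 75.1 z 177.2
scene0 green 670 [550.6 -26.4] [172.9  88.3] 87.7 z 16.0
scene0 tab 37 [551.2 -93. ] [ 9.8 35.3] 81.9 z 60.7
```

The crop confirms that the green tray with the coal sits in the gauge, and its sizes match (plate 131x299, tab top at z≈63). The gauge yaw is about 87.2° and the axis is about (557.5, 59.5). The tray is out about 47 mm. I'll push the tab with closed fingers, jaws across the gauge.

```bash
cat >> h.py <<'E'
YAW=87.2
AX=np.array([557.5,59.5])
def g(x,y=0,z=0):
    a=np.radians(YAW); c,s=np.cos(a),np.sin(a)
    return [AX[0]+c*x-s*y, AX[1]+s*x+c*y, z]
E
python3 - <<'E'
from bench import robot, fingers, observe, camera
from h import *
fingers.gripper_to(0)
R=[-90,0,YAW-90]
robot.move_to(g(-187,0,235),R)
robot.move_straight(g(-187,0,54),max_speed=150)
o=observe(); print(o["t"],o["ee_pos"],o["tcp_rot"],o["force"])
c=camera("wrist"); cv2.imwrite("pics/w1.png",c["color"])
c=camera("scene"); cv2.imwrite("pics/s1.png",cv2.resize(c["color"][170:260,195:325],None,fx=6,fy=6))
E
```

```text
5.6583 [ 549.07531282 -127.4870507    55.31226933] [-90.02821739  -0.12024405  -2.8010198 ] [-0.0796893   0.05519535 -0.67293142]
```

View pics/s1.png

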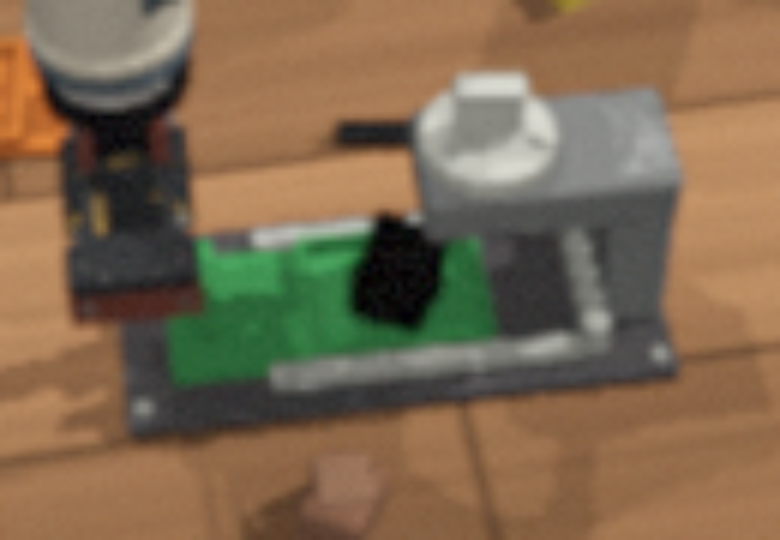

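View pics/w1.png

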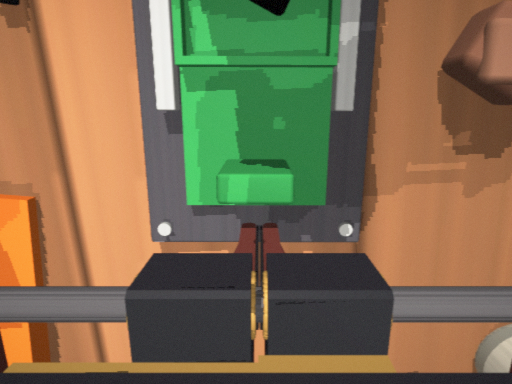

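The wrist view shows the fingers (260,240) behind and centred on the green tab (255,183). I'll push now.

```bash
python3 - <<'E'
from bench import robot, fingers, observe, camera
from h import *
def gx():
    o=observe(); d=np.array(o["ee_pos"][:2])-AX; a=np.radians(YAW)
    return o["t"],round(d@[np.cos(a),np.sin(a)],1),o["force"].round(1)
print(robot.move_straight(g(-140,0,54),max_speed=60,stop_force=15),gx())
print(robot.move_straight(g(-112,0,54),max_speed=25,stop_force=12),gx())
robot.sleep(.2); print(gx())
c=camera("wrist"); cv2.imwrite("pics/w2.png",c["color"])
E
```

```text
False (6.6917, np.float64(-139.6), array([-0.1, -0.3,  0.8]))
True (7.425, np.float64(-123.6), array([-0.2, -0.8, -0.2]))
(7.625, np.float64(-123.7), array([ 0.5, -0.3,  0.4]))
```

View pics/w2.png

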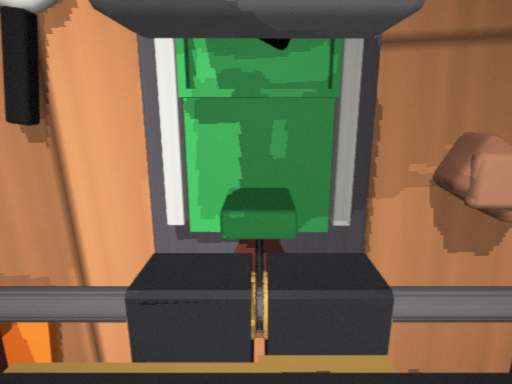

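The stop came at -123.6, but the force then dropped to about 0. I'll press again more slowly.

```bash
python3 - <<'E'
from bench import robot, fingers, observe, camera
from h import *
def gx():
    o=observe(); d=np.array(o["ee_pos"][:2])-AX; a=np.radians(YAW)
    return o["t"],round(d@[np.cos(a),np.sin(a)],1),o["force"].round(1)
for k in range(2):
    print(robot.move_straight(g(-114,0,54),max_speed=12,stop_force=12),gx())
robot.sleep(.1)
print(gx())
robot.move_straight(g(-135,0,54),max_speed=80)
robot.move_straight(g(-135,0,240),max_speed=200)
fingers.gripper_to(60)
robot.move_straight(g(-70,0,260),max_speed=150)
print(gx())
for n in ("wrist","scene","top"):
    c=camera(n); np.savez(n+"3.npz",**c)
    cv2.imwrite(f"pics/{n}3.png",c["color"])
    if n=="scene": cv2.imwrite("pics/s3.png",cv2.resize(c["color"][170:260,195:325],None,fx=6,fy=6))
E
```

```text
True (8.125, np.float64(-123.6), array([-0.9, -0.8,  0.6]))
True (8.5417, np.float64(-123.6), array([ 0.6, -1.7,  1.2]))
(8.6417, np.float64(-123.6), array([-0.7, -1.3,  0.3]))
(11.6417, np.float64(-70.1), array([-0. , -0.1,  0.2]))
```

View pics/wrist3.png

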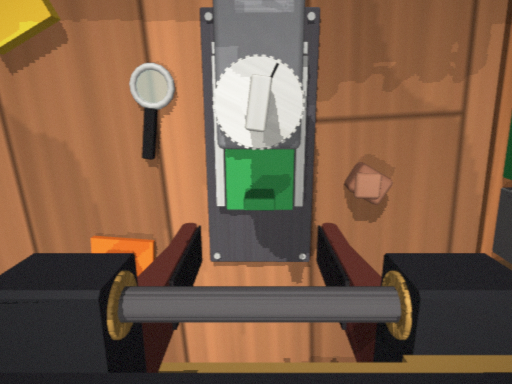

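View pics/s3.png

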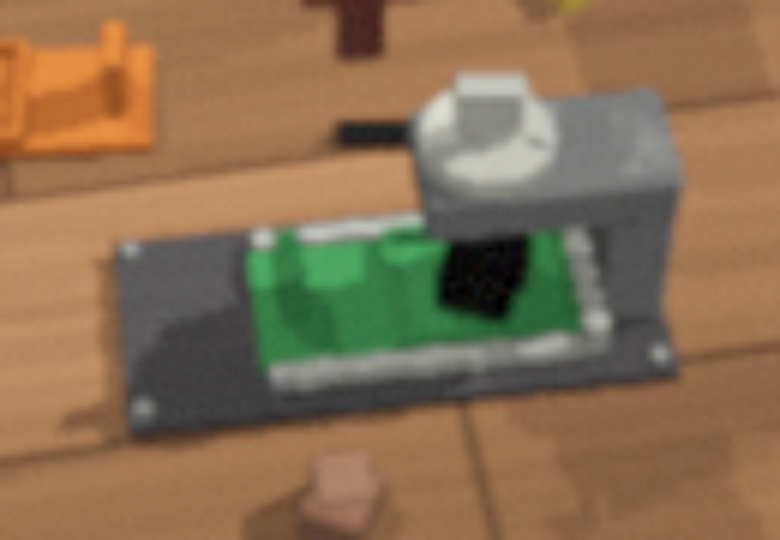

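The scene crop shows the tray edge (585,320) against the stop bar (600,320). Next I'll measure the tray, knob bar and ring mark from the wrist and scene views.

```bash
python3 - <<'E'
import numpy as np,cv2
from h import *
a=np.radians(YAW); Rg=np.array([[np.cos(a),np.sin(a)],[-np.sin(a),np.cos(a)]])
for n in ("wrist3","top3","scene3"):
    c=np.load(n+".npz"); W=world(c); C=c["color"].astype(int)
    sel=(W[...,0]>420)&(W[...,0]<640)&(W[...,1]>-160)&(W[...,1]<180)
    sat=C.max(-1)-C.min(-1)
    ms={"base":sel&(abs(W[...,2]-10)<4)&(sat<35)&(W[...,0]>470),
        "ring":sel&(abs(W[...,2]-144)<3),
        "knob":sel&(W[...,2]>175)&(W[...,2]<186)&(abs(W[...,1]-60)<25)&(sat<60),
        "green":sel&(C[...,1]>C[...,2]*1.5)&(W[...,2]<24)&(W[...,2]>10),
        "tab":sel&(C[...,1]>C[...,2]*1.5)&(W[...,2]>55)&(W[...,2]<70)}
    for k,m in ms.items():
        p=W[m]
        if len(p)<5: continue
        r=cv2.minAreaRect(p[:,:2].astype(np.float32))
        q=(p[:,:2]-AX)@Rg.T
        print(n,k,len(p),np.round(r[0],1),np.round(r[1],1),round(r[2],1),"z",np.median(p[:,2]).round(1),"gx",np.percentile(q[:,0],[1,99]).round(1),"gy",np.percentile(q[:,1],[1,99]).round(1))
c=np.load("wrist3.npz"); cv2.imwrite("pics/k.png",cv2.resize(c["color"][40:165,195:325],None,fx=5,fy=5))
E
```

```text
wrist3 base 9382 [553.8  10.2] [299.5 129.1] 87.0 z 10.2 gx [-197.4   96.6] gy [-62.5  65.1]
wrist3 ring 5169 [555.7  60.3] [70.1 69.8] 41.7 z 144.2 gx [-31.7  33.4] gy [-30.8  34.3]
wrist3 knob 1182 [555.8  60.2] [36.1 14. ] 79.5 z 180.1 gx [-16.7  18.2] gy [-6.5  9.4]
wrist3 green 3481 [509.7 -20.6] [ 82.8 174.2] 80.0 z 18.2 gx [-124.   -50.8] gy [-37.8  41.7]
wrist3 tab 426 [550.2 -43.9] [13.2 33.7] 86.7 z 62.8 gx [-110.   -97.2] gy [-14.5  19. ]
top3 base 514 [553.2   9.8] [299.6 128.3] 87.0 z 10.8 gx [-198.7   98.5] gy [-61.4  64.7]
top3 ring 136 [556.   47.7] [31.6 69.5] 88.1 z 144.6 gx [-27.8   4. ] gy [-32.5  35.5]
top3 knob 38 [555.6  52.8] [20.3 14.2] 82.4 z 180.5 gx [-16.4   3.4] gy [-5.6  8.6]
top3 green 243 [527.9  -8.1] [ 65.8 147.2] 22.6 z 19.1 gx [-123.8    8.1] gy [-30.   39.6]
scene3 base 892 [556.   10.5] [298.  133.6] 86.8 z 8.3 gx [-196.7   95.6] gy [-66.1  62.8]
scene3 ring 128 [562.3  56.6] [66.2 58.6] 66.4 z 142.6 gx [-31.6  31.2] gy [-31.6  23.3]
scene3 knob 40 [558.8  57.9] [33.4 13.5] 76.0 z 177.5 gx [-17.9  15.1] gy [-9.9  7. ]
scene3 green 620 [554.   21.7] [173.6  86. ] 87.5 z 15.9 gx [-123.8   46.1] gy [-39.4  40.8]
scene3 tab 35 [554.5 -45.1] [ 9.7 31. ] 80.9 z 60.1 gx [-111.   -98.6] gy [-17.6  13. ]
```

View pics/k.png

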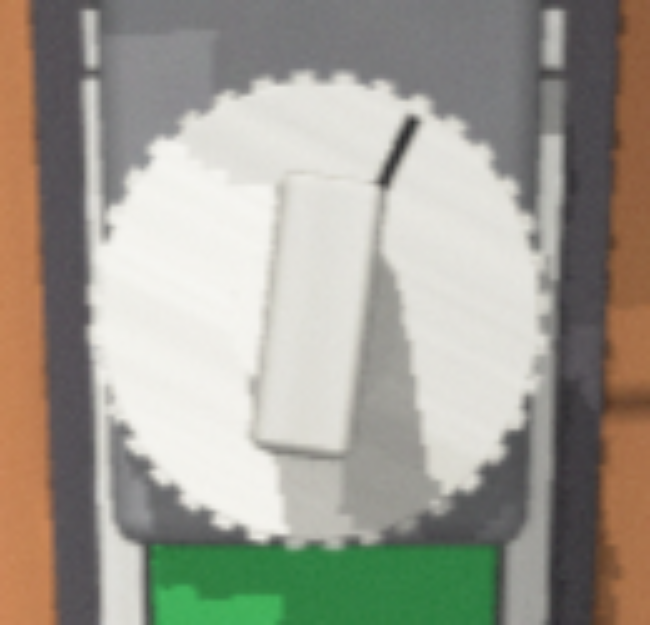

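Tray home: tab centre at gauge x about -104 against the expected -105. Knob bar: centre (556, 60), yaw 79.5°, top z 180, 36x14 mm, all as specified. Next is gripping the knob from above.

```bash
python3 - <<'E'
from bench import robot, fingers, observe, camera
from h import *
P=[556.2,60.0]; R=[-90,0,-10.5]
def st(l):
    o=observe(); print(l,round(o["t"],2),o["ee_pos"].round(2),o["tcp_rot"].round(2),o["force"].round(2),o["ft_torque"].round(3),round(o["finger_gap"],1),o["joint_pos"].round(1)[5])
fingers.gripper_to(40)
robot.move_straight(P+[235],rot=R,max_speed=120)
print(robot.move_straight(P+[169],max_speed=80,stop_force=10)); robot.sleep(.2); st("down")
c=camera("wrist"); cv2.imwrite("pics/w4.png",c["color"])
c=camera("scene"); cv2.imwrite("pics/s4.png",cv2.resize(c["color"][140:260,195:325],None,fx=5,fy=5))
E
```

```text
False
down 14.28 [556.48  60.01 169.72] [-8.999e+01 -7.000e-02 -1.050e+01] [-0.19  0.97 -1.15] [-0.076  0.013 -0.012] 40.0 13.2
```

View pics/w4.png

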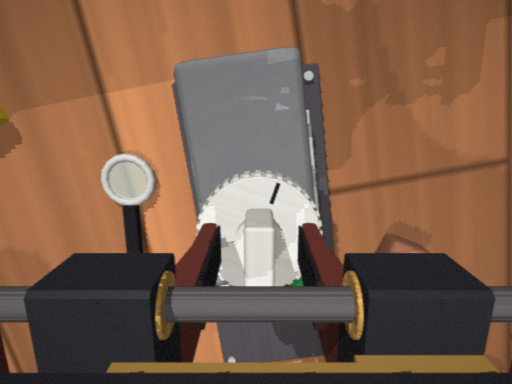

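View pics/s4.png

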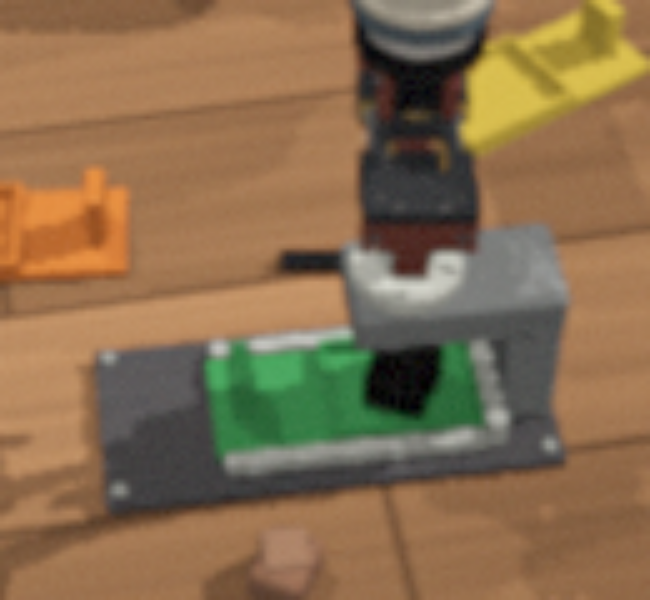

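The fingers (208 and 312) are centred on the bar (259) and clear of the ring. I'll grip, then turn in equal 0.05 rad steps while logging torque.

```bash
cat >> h.py <<'E'
from bench import robot, fingers, observe, camera
def meas(n=5,dt=0.02):
    T=[];F=[]
    for _ in range(n):
        robot.sleep(dt); o=observe(); T.append(o["ft_torque"]);F.append(o["force"])
    return o,np.mean(T,0),np.mean(F,0),np.std(T,0)[2]
P=[556.2,60.0,169]
def turn(y,log=True,speed=None):
    robot.move_straight(P,rot=[-90,0,y])
    o,T,F,s=meas()
    if log: print(round(o["t"],2),"cmd",round(y,2),"yaw",round(o["tcp_rot"][2],2),"Tz %.4f sd %.4f"%(T[2],s),"Txy",T[:2].round(3),"F",F.round(1),round(o["finger_gap"],2),o["joint_pos"][5].round(1),flush=True)
    return T[2]
E
python3 - <<'E'
from h import *
fingers.gripper_to(0)
o,T,F,s=meas(); print(o["t"],T.round(3),F.round(2),s,o["finger_gap"],o["tcp_rot"].round(2),o["ee_pos"].round(2))
y=-10.5
for k in range(3):
    y-=np.degrees(.05); turn(y)
E
```

```text
14.9833 [-0.113 -0.281 -0.009] [ 1.75 -0.26 -0.66] 0.0347225740526433 13.617886538195389 [-9.000e+01 -3.000e-02 -1.051e+01] [556.46  59.93 168.99]
15.32 cmd -13.36 yaw -13.32 Tz -0.2278 sd 0.0204 Txy [-0.096 -0.499] F [ 3.2 -0.5 -1.3] 13.8 16.0
15.65 cmd -16.23 yaw -16.16 Tz -0.2113 sd 0.0374 Txy [-0.146 -0.732] F [ 5.2 -0.4 -2. ] 13.93 18.8
15.98 cmd -19.09 yaw -19.05 Tz -0.2034 sd 0.0231 Txy [-0.137 -0.826] F [ 5.4 -0.6 -2.2] 13.85 21.7
```

```bash
sed -i 's/def meas(n=5,dt=0.02)/def meas(n=10,dt=0.02)/; s/^P=.*/P=[556.8,60.0,169]/' h.py; python3 - <<'E'
from h import *
y=-19.09
for k in range(6):
    y-=np.degrees(.05); t=turn(y)
    if t<-0.27: break
E
```

```text
16.4 cmd -21.95 yaw -21.9 Tz -0.1946 sd 0.0395 Txy [-0.22 -0.23] F [ 1.8 -0.9 -0.6] 13.91 24.6
16.82 cmd -24.82 yaw -24.77 Tz -0.1974 sd 0.0343 Txy [-0.266 -0.046] F [ 1.1 -1.3 -0.2] 14.17 27.4
17.23 cmd -27.68 yaw -27.63 Tz -0.2100 sd 0.0298 Txy [-0.345  0.091] F [-0.1 -1.8  0.2] 14.3 30.3
17.65 cmd -30.55 yaw -30.5 Tz -0.1963 sd 0.0381 Txy [-0.439  0.207] F [-0.4 -2.1  0.3] 13.86 33.2
18.07 cmd -33.41 yaw -33.37 Tz -0.1935 sd 0.0337 Txy [-0.508  0.307] F [-1.  -2.4  0.6] 13.63 36.0
18.48 cmd -36.28 yaw -36.23 Tz -0.1955 sd 0.0287 Txy [-0.608  0.354] F [-1.3 -2.9  0.3] 13.87 38.9
```

```bash
python3 - <<'E'
from h import *
y=-36.28;b=0
for k in range(12):
    y-=np.degrees(.05); t=turn(y)
    b=b+1 if t<-0.225 else 0
    if b==2 or t<-.27: break
E
```

```text
18.9 cmd -39.14 yaw -39.1 Tz -0.2116 sd 0.0357 Txy [-0.697  0.379] F [-1.5 -3.8  0.6] 13.79 41.8
19.32 cmd -42.01 yaw -41.96 Tz -0.1939 sd 0.0197 Txy [-0.805  0.408] F [-1.3 -4.2  0.6] 14.0 44.6
19.73 cmd -44.87 yaw -44.82 Tz -0.1990 sd 0.0310 Txy [-0.902  0.389] F [-1.6 -4.6  0.5] 13.95 47.5
20.15 cmd -47.74 yaw -47.68 Tz -0.2019 sd 0.0345 Txy [-0.919  0.373] F [-1.2 -5.3  0.5] 13.49 50.3
20.57 cmd -50.6 yaw -50.55 Tz -0.1941 sd 0.0380 Txy [-0.93  0.37] F [-1.1 -5.   0.8] 14.11 53.2
20.98 cmd -53.47 yaw -53.42 Tz -0.1900 sd 0.0282 Txy [-0.94   0.361] F [-1.  -5.1  0.5] 13.99 56.1
21.4 cmd -56.33 yaw -56.29 Tz -0.1964 sd 0.0261 Txy [-0.941  0.337] F [-0.9 -5.1  0.7] 13.52 58.9
21.82 cmd -59.2 yaw -59.15 Tz -0.1726 sd 0.0366 Txy [-0.956  0.337] F [-1.3 -5.1  0.4] 13.97 61.8
22.23 cmd -62.06 yaw -62.02 Tz -0.1963 sd 0.0272 Txy [-0.97   0.338] F [-1.  -5.4  0.2] 13.67 64.7
22.65 cmd -64.93 yaw -64.88 Tz -0.1948 sd 0.0357 Txy [-0.962  0.342] F [-1.2 -5.3  0.4] 13.47 67.5
23.07 cmd -67.79 yaw -67.75 Tz -0.2134 sd 0.0233 Txy [-0.984  0.333] F [-1.1 -5.5  0.5] 13.88 70.4
23.48 cmd -70.66 yaw -70.61 Tz -0.1715 sd 0.0271 Txy [-1.001  0.311] F [-0.8 -5.5  0.6] 13.99 73.3
```

```bash
python3 - <<'E'
from h import *
y=-70.66;b=0
for k in range(12):
    y-=np.degrees(.05); t=turn(y)
    b=b+1 if t<-0.225 else 0
    if b==2 or t<-.27: break
E
```

```text
23.9 cmd -73.52 yaw -73.48 Tz -0.1577 sd 0.0379 Txy [-1.014  0.324] F [-0.9 -5.7  0.6] 13.79 76.1
24.32 cmd -76.39 yaw -76.34 Tz -0.1639 sd 0.0095 Txy [-1.036  0.341] F [-0.9 -5.5  0.2] 13.83 79.0
24.73 cmd -79.25 yaw -79.21 Tz -0.1532 sd 0.0354 Txy [-1.041  0.325] F [-0.6 -5.9  0.2] 13.99 81.9
25.15 cmd -82.12 yaw -82.08 Tz -0.1206 sd 0.0284 Txy [-1.048  0.308] F [-0.7 -5.9  0.4] 13.75 84.7
25.57 cmd -84.98 yaw -84.94 Tz -0.1096 sd 0.0263 Txy [-1.071  0.319] F [-0.7 -6.1  0.4] 13.62 87.6
25.98 cmd -87.85 yaw -87.81 Tz -0.1152 sd 0.0316 Txy [-1.08   0.323] F [-1.2 -6.2  0.3] 14.0 90.4
26.4 cmd -90.71 yaw -90.67 Tz -0.0755 sd 0.0136 Txy [-1.086  0.31 ] F [-0.9 -6.4  0.3] 13.94 93.3
26.82 cmd -93.58 yaw -93.54 Tz -0.1255 sd 0.0294 Txy [-1.084  0.304] F [-1.  -6.3  0.2] 13.85 96.2
27.23 cmd -96.44 yaw -96.4 Tz -0.0988 sd 0.0285 Txy [-1.114  0.331] F [-1.1 -6.4  0.4] 13.82 99.0
27.65 cmd -99.31 yaw -99.27 Tz -0.0929 sd 0.0315 Txy [-1.135  0.332] F [-1.2 -6.3  0.6] 13.84 101.9
28.07 cmd -102.17 yaw -102.13 Tz -0.0631 sd 0.0241 Txy [-1.135  0.36 ] F [-0.9 -6.8  0.2] 13.96 104.8
28.48 cmd -105.04 yaw -105.0 Tz -0.0307 sd 0.0276 Txy [-1.128  0.339] F [-1.1 -6.7  0.5] 13.96 107.6
```

The torque reading is moving towards zero instead of rising. Before turning further I'll work out what that means, using the joint-6 effort and pictures.

```bash
python3 - <<'E'
from h import *
E=[];T=[]
for _ in range(10):
    robot.sleep(.01); o=observe(); E.append(o["effort"]);T.append(o["ft_torque"])
print(np.mean(E,0).round(3),np.std(E,0).round(3),np.mean(T,0).round(3),o["joint_pos"].round(3),o["t"])
print(robot.solve_ik(P,[-90,0,-105.04]))
for n in ("scene","wrist","top"):
    c=camera(n); np.savez(n+"5.npz",**c)
    im=c["color"]
    if n=="scene": im=cv2.resize(im[140:260,195:325],None,fx=5,fy=5)
    cv2.imwrite(f"pics/{n}5.png",im)
E
```

```text
[ 3.7080e+00 -3.9744e+01 -4.1088e+01  2.2280e+00 -5.4300e-01 -3.5000e-02] [0.001 0.001 0.001 0.    0.    0.   ] [-1.148  0.346 -0.036] [ 2.6410e+00 -1.1190e+00  8.3843e+01 -6.7000e-02  9.7267e+01  1.0763e+02] 28.5667
[ 2.66971425e+00 -1.12026234e+00  8.38441198e+01 -2.54444375e-14
  9.72761426e+01  1.07709714e+02]
```

View pics/scene5.png

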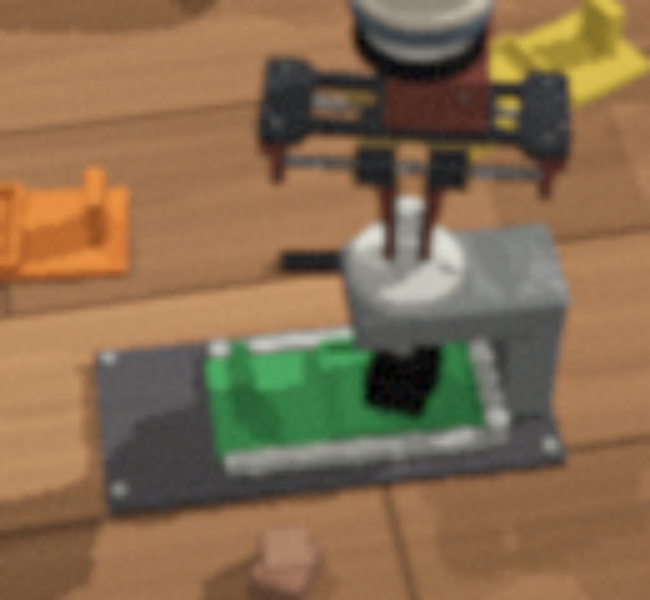

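View pics/wrist5.png

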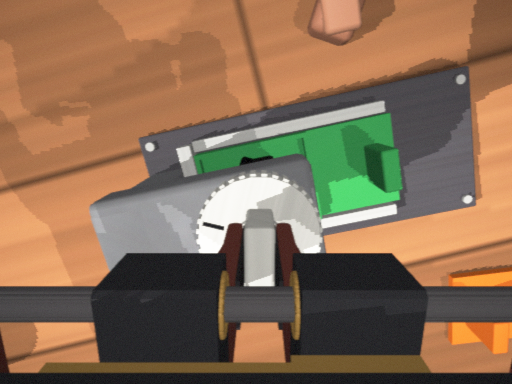

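The effort and force/torque readings agree: at rest the knob leans on the tool *clockwise* (0.2 Nm before contact, now 0.035). So each step ends in backward friction, and the rise of about 0.16 Nm could mean around 16 N. I'll run a small hysteresis loop, backing off first: half the sum of the forward and backward friction torques gives the foot's share.

```bash
cat >> h.py <<'E'
def j6(d,tag=""):
    # incremental: commanded joints kept in file
    import json,os
    q=json.load(open("q.json")); q[5]+=d; json.dump(q,open("q.json","w"))
    robot.goto_joints(q)
    o=observe(); E=[]
    for _ in range(3):
        robot.sleep(.01); o=observe(); E.append(o["effort"][5])
    print(tag,round(o["t"],2),"cmd %.2f act %.2f eff %.4f yaw %.2f ft %.3f"%(q[5],o["joint_pos"][5],np.mean(E),o["tcp_rot"][2],o["ft_torque"][2]),flush=True)
    return np.mean(E)
E
python3 - <<'E'
from h import *
import json
q=list(map(float,robot.solve_ik(P,[-90,0,-105.04]))); json.dump(q,open("q.json","w"))
for k in range(6): j6(-.5,"ccw")
for k in range(4): j6(.5,"cw")
E
```

```text
ccw 28.99 cmd 107.21 act 107.13 eff -0.0253 yaw -104.50 ft -0.029
ccw 29.27 cmd 106.71 act 106.63 eff -0.0279 yaw -104.00 ft 0.020
ccw 29.54 cmd 106.21 act 106.13 eff -0.0312 yaw -103.50 ft -0.032
ccw 29.82 cmd 105.71 act 105.63 eff -0.0346 yaw -102.99 ft -0.062
ccw 30.09 cmd 105.21 act 105.13 eff -0.0379 yaw -102.50 ft -0.092
ccw 30.37 cmd 104.71 act 104.63 eff -0.0412 yaw -102.00 ft -0.054
cw 30.64 cmd 105.21 act 105.11 eff 0.2521 yaw -102.47 ft 0.196
cw 30.92 cmd 105.71 act 105.61 eff 0.2641 yaw -102.97 ft 0.269
cw 31.19 cmd 106.21 act 106.10 eff 0.2684 yaw -103.47 ft 0.265
cw 31.47 cmd 106.71 act 106.60 eff 0.2725 yaw -103.96 ft 0.269
```

The loop shows a local slope of about 0.39 Nm/rad, so the foot is in contact, and half the sum gives about 12 N at cmd 106.7. The pre-contact bias is uncertain, though, so I'll back off and measure the same loop with no contact, then come forward in small steps to see the onset.

```bash
python3 - <<'E'
from h import *
j6(-38.0,"back")
for k in range(2): j6(-.5,"ccw")
for k in range(4): j6(.5,"cw")
for k in range(8): j6(1.0,"cw")
E
```

```text
back 32.17 cmd 68.71 act 68.61 eff 0.1529 yaw -65.96 ft 0.153
ccw 32.44 cmd 68.21 act 68.14 eff -0.1507 yaw -65.49 ft -0.106
ccw 32.72 cmd 67.71 act 67.64 eff -0.1625 yaw -64.99 ft -0.178
cw 32.99 cmd 68.21 act 68.12 eff 0.1197 yaw -65.47 ft 0.104
cw 33.27 cmd 68.71 act 68.62 eff 0.1276 yaw -65.96 ft 0.146
cw 33.54 cmd 69.21 act 69.12 eff 0.1278 yaw -66.46 ft 0.118
cw 33.82 cmd 69.71 act 69.62 eff 0.1279 yaw -66.96 ft 0.070
cw 34.09 cmd 70.71 act 70.63 eff 0.0733 yaw -67.97 ft 0.054
cw 34.37 cmd 71.71 act 71.62 eff 0.0730 yaw -68.97 ft 0.088
cw 34.64 cmd 72.71 act 72.62 eff 0.0739 yaw -69.97 ft 0.000
cw 34.92 cmd 73.71 act 73.63 eff 0.0724 yaw -70.97 ft 0.058
cw 35.19 cmd 74.71 act 74.62 eff 0.0736 yaw -71.97 ft 0.110
cw 35.47 cmd 75.71 act 75.62 eff 0.0738 yaw -72.97 ft 0.018
cw 35.74 cmd 76.71 act 76.63 eff 0.0742 yaw -73.98 ft 0.043
cw 36.02 cmd 77.71 act 77.63 eff 0.0748 yaw -74.98 ft 0.020
```

```bash
python3 - <<'E'
from h import *
for k in range(22):
    e=j6(1.0,"cw")
    if e-0.074>0.085: break
E
```

```text
cw 36.29 cmd 78.71 act 78.63 eff 0.0753 yaw -75.98 ft -0.007
cw 36.57 cmd 79.71 act 79.63 eff 0.0756 yaw -76.98 ft 0.029
cw 36.84 cmd 80.71 act 80.62 eff 0.0758 yaw -77.98 ft 0.014
cw 37.12 cmd 81.71 act 81.62 eff 0.0764 yaw -78.97 ft 0.043
cw 37.39 cmd 82.71 act 82.62 eff 0.0763 yaw -79.98 ft 0.063
cw 37.67 cmd 83.71 act 83.63 eff 0.0769 yaw -80.98 ft 0.056
cw 37.94 cmd 84.71 act 84.62 eff 0.0777 yaw -81.98 ft 0.037
cw 38.22 cmd 85.71 act 85.63 eff 0.0781 yaw -82.98 ft 0.061
cw 38.49 cmd 86.71 act 86.62 eff 0.0785 yaw -83.98 ft 0.085
cw 38.77 cmd 87.71 act 87.62 eff 0.0785 yaw -84.98 ft 0.084
cw 39.04 cmd 88.71 act 88.62 eff 0.0839 yaw -85.98 ft 0.085
cw 39.32 cmd 89.71 act 89.62 eff 0.0907 yaw -86.98 ft 0.051
cw 39.59 cmd 90.71 act 90.62 eff 0.0975 yaw -87.98 ft 0.053
cw 39.87 cmd 91.71 act 91.62 eff 0.1044 yaw -88.98 ft 0.041
cw 40.14 cmd 92.71 act 92.62 eff 0.1113 yaw -89.98 ft 0.174
cw 40.42 cmd 93.71 act 93.62 eff 0.1183 yaw -90.98 ft 0.118
cw 40.69 cmd 94.71 act 94.62 eff 0.1255 yaw -91.98 ft 0.104
cw 40.97 cmd 95.71 act 95.62 eff 0.1326 yaw -92.98 ft 0.112
cw 41.24 cmd 96.71 act 96.62 eff 0.1399 yaw -93.98 ft 0.116
cw 41.52 cmd 97.71 act 97.62 eff 0.1474 yaw -94.98 ft 0.095
cw 41.79 cmd 98.71 act 98.62 eff 0.1549 yaw -95.98 ft 0.120
cw 42.07 cmd 99.71 act 99.62 eff 0.1626 yaw -96.98 ft 0.182
```

There is a clean hinge: contact at cmd 87.9 and slope 0.40 Nm/rad (4 N per 0.1 rad). 12 N is therefore at cmd of about 105.

```bash
python3 - <<'E'
from h import *
for k in range(5): j6(1.0,"cw")
j6(.3,"cw")
fingers.gripper_to(44)
o,T,F,s=meas(5); print(o["t"],T.round(3),F.round(2),o["finger_gap"],o["effort"][5])
robot.move_straight([P[0],P[1],250],max_speed=100)
for n in ("scene","wrist"):
    c=camera(n); np.savez(n+"6.npz",**c); im=c["color"]
    if n=="scene": im=cv2.resize(im[140:260,195:325],None,fx=5,fy=5)
    cv2.imwrite(f"pics/{n}6.png",im)
c=np.load("wrist6.npz"); W=world(c); m=(W[...,2]>175)&(W[...,2]<186)&(np.hypot(W[...,0]-556,W[...,1]-60)<25)
r=cv2.minAreaRect(W[m][:,:2].astype(np.float32)); print(r,observe()["tcp_rot"],observe()["t"])
E
```

```text
cw 42.34 cmd 100.71 act 100.62 eff 0.1704 yaw -97.98 ft 0.071
cw 42.62 cmd 101.71 act 101.61 eff 0.1784 yaw -98.98 ft 0.131
cw 42.89 cmd 102.71 act 102.61 eff 0.1865 yaw -99.98 ft 0.120
cw 43.17 cmd 103.71 act 103.62 eff 0.1948 yaw -100.98 ft 0.176
cw 43.44 cmd 104.71 act 104.61 eff 0.2034 yaw -101.98 ft 0.214
cw 43.72 cmd 105.01 act 104.90 eff 0.2753 yaw -102.26 ft 0.234
44.4583 [ 0.007  0.146 -0.003] [ 0.34 -0.13  0.52] 44.14082168422384 -0.0008045855975069571
((556.2986450195312, 60.574317932128906), (13.676653861999512, 36.12614440917969), 77.9624252319336) [-9.01050914e+01 -2.88626745e-02 -1.02339637e+02] 45.5167
```

View pics/wrist6.png

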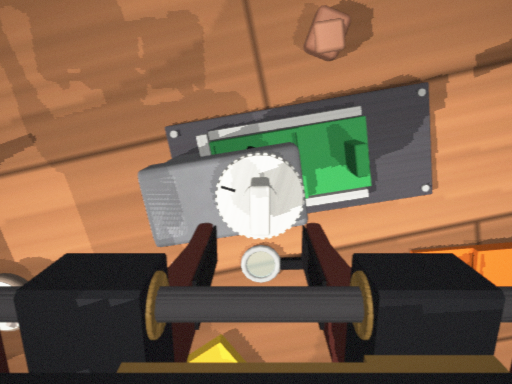

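View pics/scene6.png

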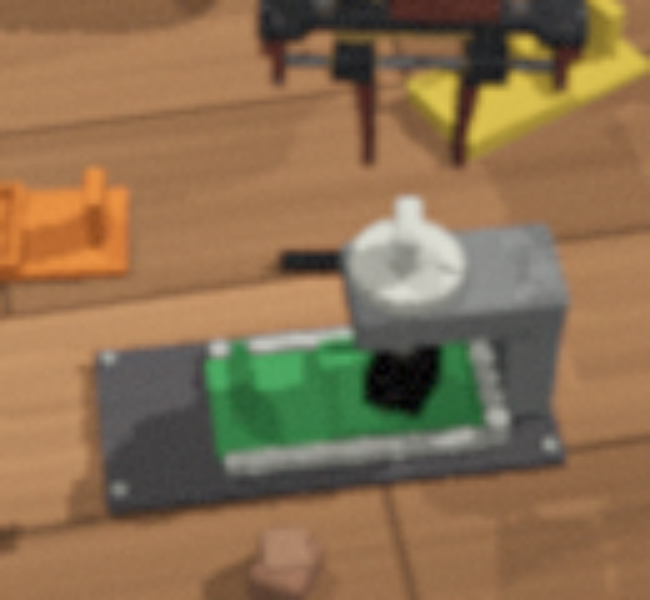

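The knob bar yaw is -12.0° against -12.3° at release, so it held. One last check on the ring mark's position against the start, then I'll hand in.

```bash
python3 - <<'E'
from h import *
for n in ("wrist3","wrist6"):
    c=np.load(n+".npz"); W=world(c); m=(abs(W[...,2]-144)<4)&(c["color"].max(-1)<70)
    r=np.hypot(W[...,0]-556.2,W[...,1]-60.2); m&=(r<36)&(r>18)
    p=W[m][:,:2]-[556.2,60.2]; print(n,len(p),p.mean(0),np.degrees(np.arctan2(p[:,1].mean(),p[:,0].mean())))
    q=W[(W[...,2]>58)&(W[...,2]<66)&(c["color"][...,1]>1.5*c["color"][...,2])&(abs(W[...,1]+44)<25)][:,:2]
    print("tab",len(q),q.mean(0))
robot.close_job()
E
```

```text
wrist3 17 [12.95488263 23.33824782] 60.96568060404418
tab 406 [550.23550563 -43.37717481]
wrist6 11 [12.76624024 22.73486654] 60.684615526298
tab 490 [551.586399   -43.45291842]
the job is handed in; nothing more can be done
```

I pushed the tray home against the back stop, turned the knob clockwise to about 12 N on the coal, let go and handed the job in at about 45.5 s. No verdict is reported, so the result rests on my own checks.

**Tray:** Pushed home with closed fingers; further pushes met the stop at the same place. The tab is about 104 mm from the gauge axis against the nominal 105 mm, and the camera shows it had not moved after clamping.

**Clamping force:** Joint torque showed contact at joint-6 command 87.9°, rising 0.40 Nm/rad as specified. I stopped at 105.0°, which works out at about 12 N. The knob stayed where I left it: its bar was at -12.0° after letting go, against -12.3° at release.

**Ring mark:** It was at 61.0° before gripping and 60.7° at the end, so it did not turn within measurement error.

**Two checks disagreed along the way:**
- **Early torque steps:** The first steps were misleading because the arm settled backwards after each one. On that first approach I went about 2.7° too far, to roughly 13.5 N by the contact point (14–17 N by the cruder friction estimates, all under 20 N). I then backed off until the foot was clear and came in again slowly.
- **Last step:** The last 0.3° step read 0.07 Nm higher than the step before it. I put this down to step size, because the smaller steps read about 0.05 Nm higher before contact too.

I saw no bystander moved in the final views, but I did not measure them.

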